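# Close the vial transport case

### The job

Close up the vial case on the desk by pushing with the fingertips: first fold the upright metal flap down flat over the vials while the lid still stands open, then swing the lid gently over it, without slamming it, until it is fully shut. Do not pick anything up, leave the vials seated in their holes, and do not disturb the things standing round the case.

Things in the scene. Friction and masses are not known exactly. Their poses are not given: they have to be found in the camera images.
- case: Grey plastic case fixed to the desk, 130 mm (own x) x 150 mm (own y) x 74 mm high, open top, walls 5 mm. Origin: centre of its underside, on the desk. Own x points from front wall (robot side) to rear wall (lid hinge), y to the left, z up. Inside, a dark insert with six holes, its top 36 mm above the desk; four vials stand in it, caps up to 57 mm above the desk.
- flap (a joint): Flap angle, rad: 0 = folded down level over the vials (end stop), 1.57 = upright, more = leaning to the robot. Aluminium plate 112 mm wide, 75 mm long, 3 mm thick, folding away from the robot. Flat, its upper face is 63 mm above the desk, 11 mm below the case rim. A friction hinge holds it wherever it is left; about 2 N at its edge moves it; no spring.
- lid (a joint): Lid angle, rad: 0 = shut on the case rim (end stop), 1.57 = upright, more = leaning back from the robot (stop at 2.0). Grey shell 132 mm long, 154 mm wide, 20 mm deep; shut, its flat outer face is 96 mm above the desk; upright, that face looks to the rear. A stiff friction hinge (0.35 N m) holds it wherever it is left: it must be pushed all the way, 2 to 5 N at the edge; no spring.
- flap_edge (a point): Middle of the flap's free edge (its top edge while upright), mid-thickness.
- flap_hinge (a point): Middle of the flap's hinge line, which runs along the case's y just inside the front wall: case x = -56 mm, 61.5 mm above the desk.
- lid_edge (a point): Middle of the lid's free edge, on the outer face (132 mm from the hinge line along the lid, 20 mm out).
- lid_hinge (a point): Middle of the lid's hinge line, which runs along the case's y at the rear rim: case x = +65 mm, 76 mm above the desk.
- beaker: Loose clear beaker, 52 mm across, 67 mm high, standing to the left of the case; origin at the centre of its underside. Bystander.
- dropper: Loose amber dropper bottle, 34 mm across, 102 mm high, standing to the right of the case; origin at the centre of its underside. Bystander.
- bung: Loose red rubber stopper, 30 mm across, 38 mm high, standing to the right of the case near its front; origin at the centre of its underside. Bystander.
- tape: Loose roll of black tape lying flat, 59 mm across, 19 mm high, to the left of the case near its front; origin at the centre of its underside. Bystander.
- vial_a_mid (a point): Mid-height of a loose capped vial, 16 mm across, 51 mm high, standing in the front right hole of the insert. Not to be handled.
- vial_a_home (a point): Fixed point of the case: where the mid-height of the front right vial belongs when it is seated in its hole, 31 mm above the desk.
- vial_b_mid (a point): Mid-height of a loose capped vial, 16 mm across, 51 mm high, standing in the front left hole of the insert. Not to be handled.
- vial_b_home (a point): Fixed point of the case: where the mid-height of the front left vial belongs when it is seated in its hole, 31 mm above the desk.
- vial_c_mid (a point): Mid-height of a loose capped vial, 16 mm across, 51 mm high, standing in the rear middle hole of the insert. Not to be handled.
- vial_c_home (a point): Fixed point of the case: where the mid-height of the rear middle vial belongs when it is seated in its hole, 31 mm above the desk.
- vial_d_mid (a point): Mid-height of a loose capped vial, 16 mm across, 51 mm high, standing in the rear left hole of the insert. Not to be handled.
- vial_d_home (a point): Fixed point of the case: where the mid-height of the rear left vial belongs when it is seated in its hole, 31 mm above the desk.

How it is judged:
By the outcome, as a careful person would: the job done as asked, in the order asked, and still so for the second after the job is handed in, with the robot touching nothing.
It also fails if it takes over 50 s, if anything falls off the work surface, if the arm or the gripper's body presses on something with over 40 N, if the wrist force passes 120 N, or if a joint passes its speed limit or range.

### The arm

A 6-joint arm with a two-finger parallel gripper is mounted at the origin on a cart in front of the work surface, level with it; the furniture and walls round the work are solid. World frame = base frame: x ahead of the robot, y to its left, z up, the work surface at z = 0. Lengths are in m, angles in degrees, forces in N, time in s.
With the tool pointing down it reaches from about 0.4 to 0.825 m from the base axis. Payload 7 kg.
Tool frame: the origin (TCP) lies midway between the tips of the shut fingers; the grasp point (between the pads) lies 19 mm behind it; z points along the fingers, y is the line along which they close (so a half turn about z gives the same grasp; the last joint's range is limited). The gripper opens to 88 mm and grips with 3 to 60 N. Pads are 19 mm wide; open, the fingers measure 130 mm over their backs; the gripper's body (78 mm by 193 mm) begins 47 mm behind the grasp point.
Start: joints at [-50.128, 20.546, 0.682, 0, -70.136, -16.507], TCP at [0.268, -0.62, 0.227] pointing down, gripper open.
Joint ranges: [-176.03, 176.03], [-82.01, 121.73], [-58.28, 71.71], [-173.87, 95.51], [-174.79, -0.11], [-173.66, 173.66]. Speed limits (degrees/s): [136.94, 136.94, 172.46, 180, 180, 180].

### API

Orientations are given as [roll, pitch, yaw] about the fixed x, y, z axes, in that order (R = Rz(yaw) Ry(pitch) Rx(roll)).
In Python, from plant import ctrl, viewer, close_job gives the robot as it stands. The module is installed in compiled form; this text tells all that it offers.
- The arm moves only by the tool step_arm, never from a script. Its argument "moves" is a list that holds one entry, the list of rows, each a list of 5 numbers: the shift along the world's x, y, z in cm, then the turn about the world's z in rad, then the finger opening in cm, from 0 to 8.76. In form: [[[tx, ty, tz, twist, grip], ...]]. A call has 1 to 10 rows; each row shifts and turns the commanded pose from where the row before left it; what a row does not reach is not made up. A row lasts 1/10 s, in which the tool goes at most 50 mm and 8.59 degrees, less where a joint would pass 70% of its speed; a pose out of reach is approached as far as the arm can. A call with a gripper value outside its range is refused whole. The fingers move at their own pace and stop on an object; the grip force is fixed at half the most. Time passes only in rows, so rows that do not move let the fingers close. It gives the time, the measured TCP pose, the force, the opening and the grip force at its end, in the units of the state.
- ctrl.get_obs(): the state, without advancing time (a new reading comes with each control period).
- viewer.snapshot(name): name is "scene" or "side" or "wrist"; returns (picture, depth): 384x512x3 uint8, blue, green, red; 384x512 float32, m along the optical axis (not along the pixel's ray), 0 where there is no reading.
- viewer.camera_info(name): a dict with "camera_matrix" (3x3 intrinsics, pixels), "eye" and "orientation" of the camera in the world. Camera axes: x right, y down, z forward; pixel columns grow to the right and rows downward; lengths in m; the calibration is good to about 2 mm. A picture is of the moment at which its call begins: read the wrist's pose just before it. camera_info takes no time and is no camera call; for the wrist camera it gives the pose at the moment of the call.
- close_job(): hands the job in; it is judged then, once.
The state is a dict: "clock": time; "joint_pos": joint angles; "qvel": joint speeds; "tau": joint torques, N m; "tool_pos": TCP position; "orientation": TCP orientation; "force": force on the tool from outside, world axes, zero at the start; "moment": the same for the moment, N m; "opening": finger opening in m; "gripper_force": force on a finger pad.
Only numpy, scipy, OpenCV 4.12 (cv2) and the standard library are available. Lean on these libraries where they do the work, as an engineer would, in place of code of your own. Each camera call takes 0.05 s, during which the arm holds its last target. There are 200 camera calls.

## Working session

There is one attempt and no reset: what is moved stays moved. The work goes in short steps, Python scripts to look and compute and a tool call to move; the robot and the scene stay as the last step left them, time stands still between calls to the robot, and variables do not carry over. Pictures are saved under pics/ and viewed, at most 10 in all, crops included, and the job is handed in when it is done.

Besides the shell and the picture viewer there is one more tool, called after "Request:" in YAML: its name, and indented under it one key for each argument. step_arm: Moves the arm, as the interface text tells. Its arguments: {"type":"object","properties":{"moves":{"type":"array","items":{"type":"array","items":{"type":"array","items":{"type":"number"}}}}},"required":["moves"]}

```bash
mkdir -p pics
python3 - <<'E'
from plant import ctrl, viewer
import cv2, numpy as np
for n in("scene","side"):
    p,d=viewer.snapshot(n); i=viewer.camera_info(n); cv2.imwrite(f"pics/{n}0.png",p); np.savez(f"{n}0.npz",p=p,d=d); print(n,i)
print(ctrl.get_obs())
E
```

```text
scene {'camera_matrix': array([[366.23942695,   0.        , 257.27723317],
       [  0.        , 366.23942695, 197.35920462],
       [  0.        ,   0.        ,   1.        ]]), 'eye': array([-0.0360934 ,  0.59201748,  0.46093776]), 'orientation': array([-115.00265744,   -0.39022665, -133.95698768])}
side {'camera_matrix': array([[451.95372726,   0.        , 253.07728118],
       [  0.        , 451.95372726, 187.28299362],
       [  0.        ,   0.        ,   1.        ]]), 'eye': array([ 0.14793052, -0.61454689,  0.67807214]), 'orientation': array([-128.15575342,    1.24302882,  -30.28557844])}
{'clock': 0.1, 'joint_pos': array([-5.01302652e+01,  2.05875902e+01,  6.39013818e-01, -1.96611885e-02,
       -7.01363704e+01, -1.65070899e+01]), 'qvel': array([ 0.02339627, -0.17378515,  0.15818228,  0.02226989,  0.07527371,
        0.03910604]), 'tau': array([-5.28898472e-04, -5.84163988e+01,  2.93752885e+01,  7.01557070e+00,
        1.02155274e-02, -6.57524765e-05]), 'tool_pos': array([ 0.26747967, -0.61925465,  0.22570733]), 'orientation': array([ 1.79913302e+02, -6.41680775e-03, -1.56644044e+02]), 'force': array([-0.73909096,  0.10914185,  0.38445717]), 'moment': array([ 0.03442067, -0.0265838 ,  0.00216507]), 'gripper_force': 0.0, 'opening': 0.08727062889129072}
```

View pics/scene0.png

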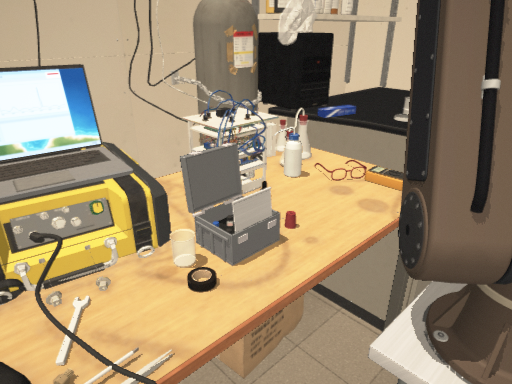

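View pics/side0.png

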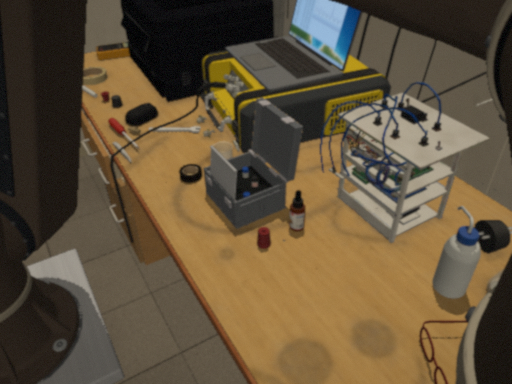

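The scene view shows the case at about (235,235), with the lid open at (212,175) and the flap upright at (252,210). The tape is at (202,279), the beaker at (183,247) and the bung at (290,219). The side view shows the case at (245,190), the dropper at (297,212) and the bung at (264,237).

```bash
cat > h.py <<'E'
import numpy as np, cv2
from scipy.spatial.transform import Rotation as R
def cloud(d,i):
    K=i["camera_matrix"]; v,u=np.mgrid[:d.shape[0],:d.shape[1]]
    c=np.stack([(u-K[0,2])/K[0,0]*d,(v-K[1,2])/K[1,1]*d,d],-1)
    return c@R.from_euler('xyz',i["orientation"],degrees=True).as_matrix().T+i["eye"]
def proj(P,i):
    c=(np.atleast_2d(P)-i["eye"])@R.from_euler('xyz',i["orientation"],degrees=True).as_matrix()
    q=c@i["camera_matrix"].T; return q[:,:2]/q[:,2:]
E
python3 - <<'E'
from plant import viewer
from h import *
S={}
for n,(u0,u1,v0,v1) in {"scene":(160,310,130,300),"side":(170,320,90,255)}.items():
    z=np.load(n+"0.npz"); W=cloud(z["d"],viewer.camera_info(n))
    for nm,(u,v) in ({"lid":(215,170),"flap":(252,212),"front":(262,242),"left":(215,240),"beaker":(183,235),"tapetop":(190,277),"bung":(290,215)} if n=="scene" else {"lid":(270,140),"lidR":(290,160),"flap":(224,180),"right":(260,208),"front":(220,205),"bung":(264,231),"dropper":(297,200)}).items():
        print(n,nm,W[v,u].round(3))
    W=W[v0:v1,u0:u1].reshape(-1,3); S[n]=W
    im=cv2.resize(z["p"][v0:v1,u0:u1],None,fx=4,fy=4,interpolation=cv2.INTER_CUBIC); cv2.imwrite(f"pics/{n}c.png",im[:600])
    # top-down map coloured by height
A=np.vstack(list(S.values())); A=A[(A[:,2]>.01)&(A[:,2]<.25)]
m=np.zeros((600,800,3),np.uint8)
c0=np.median(A,0); print(c0)
x0,y0=c0[0]-.2,c0[1]+.2
A=A[np.argsort(A[:,2])]
col=cv2.applyColorMap((np.clip(A[:,2]/.22,0,1)*255).astype(np.uint8),cv2.COLORMAP_JET)[:,0]
for p,c in zip(A,col):
    r=int((.4-(p[0]-x0))*1500); q=int((y0-p[1])*2000*.75)
    if 0<=r<600 and 0<=q<800: cv2.circle(m,(q,r),1,c.tolist(),-1)
print(x0,y0); cv2.imwrite("pics/top.png",m)
E
```

```text
scene lid [0.619 0.097 0.152]
scene flap [0.474 0.113 0.1  ]
scene front [0.465 0.09  0.019]
scene left [0.516 0.183 0.041]
scene beaker [0.565 0.231 0.051]
scene tapetop [0.47  0.282 0.019]
scene bung [ 0.485 -0.027  0.038]
side lid [0.617 0.136 0.12 ]
side lidR [0.602 0.031 0.132]
side flap [0.476 0.097 0.087]
side right [0.526 0.03  0.033]
side front [0.464 0.103 0.017]
side bung [ 0.496 -0.036  0.033]
side dropper [ 0.576 -0.035  0.08 ]
[0.60884454 0.12085354 0.07599842]
0.4088445442327419 0.32085353882508777
```

View pics/top.png

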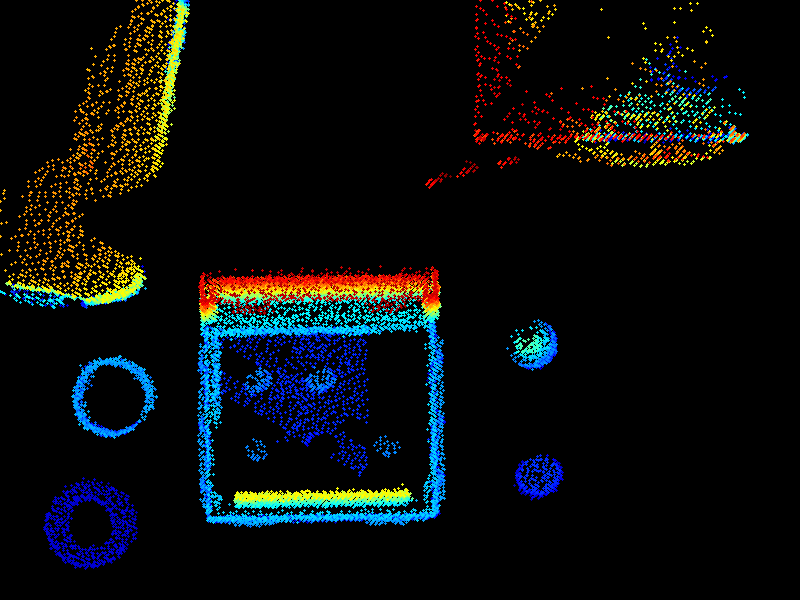

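The top-down height map shows the case at columns 201–440 and rows 325–520. The flap line is at row about 498, and the lid leans back slightly at rows 272–325. The beaker, tape, dropper and bung are clear of it on either side, with the rack and the yellow box behind. Next I'll fit the numbers.

Run:
```python
from plant import viewer
from h import *
A=[]
for n in("scene","side"):
    z=np.load(n+"0.npz"); W=cloud(z["d"],viewer.camera_info(n)).reshape(-1,3); A.append(W[(z["d"].ravel()>0)])
A=np.vstack(A)
x,y,z=A.T
r=A[(z>.068)&(z<.08)&(x>.44)&(x<.59)&(y>.02)&(y<.2)]
print("rim rect",cv2.minAreaRect((r[:,:2]*1000).astype(np.float32)),np.percentile(r[:,2],[50,90]))
fr=r[r[:,0]<.475]; print("front line",np.polyfit(fr[:,1],fr[:,0],1),fr[:,0].min())
f=A[(z>.085)&(z<.15)&(x>.44)&(x<.53)&(y>.04)&(y<.17)]
p=np.polyfit(f[:,2],f[:,0],1); print("flap slope",p,np.polyval(p,[.0615,.136]),f[:,2].max(),f[:,1].min(),f[:,1].max())
l=A[(z>.09)&(z<.23)&(x>.57)&(x<.67)&(y>.03)&(y<.18)]
for a in np.arange(.09,.23,.01):
    s=l[(l[:,2]>=a)&(l[:,2]<a+.01)]; 
    if len(s): print(round(a,3),len(s),np.percentile(s[:,0],[2,50,98]).round(4))
b=A[(x>.6)&(x<.85)&(y>-.03)&(y<.27)&(z>.02)]
print("behind, max z by cell (x rows, y cols)")
for a in np.arange(.6,.85,.025): print(round(a,3),[ (lambda s: round(float(s.max()),2) if len(s)>2 else 0)(b[(b[:,0]>=a)&(b[:,0]<a+.025)&(b[:,1]>=c)&(b[:,1]<c+.03),2]) for c in np.arange(-.03,.27,.03)])
```

```text
rim rect ((525.688720703125, 107.2839584350586), (130.5501708984375, 157.126953125), 0.8519928455352783) [0.07321129 0.07655726]
front line [-0.01437248  0.46985375] 0.46017974090871294
flap slope [0.09918481 0.46561053] [0.4717104  0.47909967] 0.14160276269166594 0.046088479443628594 0.16456939482529626
0.09 362 [0.598  0.6107 0.6141]
0.1 365 [0.5989 0.612  0.6152]
0.11 379 [0.5995 0.6133 0.6167]
0.12 375 [0.6016 0.6145 0.6177]
0.13 376 [0.6028 0.6158 0.6192]
0.14 388 [0.6036 0.6172 0.6205]
0.15 391 [0.6048 0.6183 0.6215]
0.16 399 [0.6063 0.6197 0.6231]
0.17 407 [0.6079 0.6208 0.6242]
0.18 405 [0.6083 0.6221 0.6251]
0.19 208 [0.6088 0.6222 0.6269]
0.2 464 [0.6019 0.6153 0.6293]
0.21 113 [0.6007 0.6084 0.6212]
behind, max z by cell (x rows, y cols)
0.6 [0, 0.21, 0.21, 0.21, 0.21, 0.21, 0.21, 0.21, 0.14, 0.16, 0]
0.625 [0, 0.2, 0.21, 0.21, 0.21, 0.21, 0.2, 0.21, 0.15, 0.16, 0]
0.65 [0, 0, 0, 0, 0, 0, 0, 0, 0.15, 0.16, 0]
0.675 [0.24, 0.25, 0.21, 0, 0, 0, 0, 0, 0.16, 0.18, 0]
0.7 [0.26, 0.25, 0, 0, 0, 0, 0, 0.15, 0.16, 0.18, 0]
0.725 [0.22, 0.22, 0, 0, 0, 0, 0, 0.15, 0.16, 0.18, 0]
0.75 [0.22, 0.22, 0, 0, 0, 0, 0, 0.15, 0.16, 0.18, 0]
0.775 [0.25, 0.22, 0, 0, 0, 0, 0, 0.15, 0.16, 0.18, 0]
0.8 [0.25, 0.22, 0, 0, 0, 0, 0, 0.15, 0.16, 0.18, 0]
0.825 [0.22, 0.22, 0, 0, 0, 0, 0, 0.15, 0.16, 0.18, 0]
```

Request:
step_arm:
  moves:
    - [[1.7, 5, 0.5, -0.13, 0], [1.7, 5, 0.5, -0.13, 0], [2, 5, 0, -0.09, 0], [2, 5, 0, 0, 0], [2, 5, 0, 0, 0], [2, 5, 0, 0, 0], [1, 5, 0, 0, 0], [1, 5, 0, 0, 0], [1, 5, 0, 0, 0], [1, 5, 0, 0, 0]]

```text
clock: 1.1
tool_pos: [0.413, -0.1416, 0.236]
orientation: [180.0, 0.0, -176.7]
force: [2.0, -0.5, 0.8]
opening: 0.0133
gripper_force: 0.0
```

Request:
step_arm:
  moves:
    - [[0, 4.5, 0, -0.035, 0], [0, 4.5, 0, 0, 0], [0, 4.5, 0, 0, 0], [0, 4.5, 0, 0, 0], [0, 4.5, -1, 0, 0], [0, 0, -4, 0, 0], [0, 0, -4, 0, 0], [0, 0, -2.3, 0, 0], [0, 0, 0, 0, 0], [0, 0, 0, 0, 0]]

```text
clock: 2.1
tool_pos: [0.4134, 0.0814, 0.1235]
orientation: [-180.0, -0.0, -178.7]
force: [0.5, 0.4, -0.3]
opening: 0.0001
gripper_force: 0.0
```

Request:
step_arm:
  moves:
    - [[2, 1.2, -0.1, 0, 0], [2, 1.1, -0.1, 0, 0], [1.3, 0, 0, 0, 0], [0.8, 0, -0.2, 0, 0], [0.8, 0, -0.25, 0, 0], [0.8, 0, -0.3, 0, 0], [0.65, 0, -0.45, 0, 0], [0.65, 0, -0.45, 0, 0], [0.5, 0, -0.6, 0, 0], [0.5, 0, -0.6, 0, 0]]

```text
clock: 3.1
tool_pos: [0.5136, 0.1044, 0.092]
orientation: [-180.0, 0.0, -178.7]
force: [-1.5, 0.6, 2.4]
opening: 0.0004
gripper_force: 0.8
```

Request:
step_arm:
  moves:
    - [[0.3, 0, -0.7, 0, 0], [0.3, 0, -0.7, 0, 0], [0.2, 0, -0.75, 0, 0], [0.1, 0, -0.7, 0, 0], [0, 0, 0, 0, 0]]

```text
clock: 3.6
tool_pos: [0.5219, 0.1043, 0.0634]
orientation: [-180.0, -0.1, -178.7]
force: [0.6, 0.6, 1.0]
opening: 0.0004
gripper_force: 0.0
```

Request:
step_arm:
  moves:
    - [[0, 0, -0.1, 0, 0], [0, 0, -0.1, 0, 0], [0, 0, 0, 0, 0]]

```text
clock: 3.9
tool_pos: [0.5221, 0.1043, 0.0631]
orientation: [-180.0, 0.0, -178.7]
force: [-5.8, 0.6, 16.7]
opening: 0.0005
gripper_force: 8.2
```

The flap is against its stop, with force rising at z = 0.063. Next I raise the tool and cross over the lid.

Request:
step_arm:
  moves:
    - [[0, 0, 1, 0, 0], [0, 0, 4, 0, 0], [0, 0, 4, 0, 0], [0, 0, 4.5, 0, 0], [0, 0, 4.5, 0, 0], [3, 0.7, 0.8, 0, 0], [4, 0.7, 0, 0, 0], [4, 0.7, 0, 0, 0], [3.2, 0, 0, 0, 0], [0, 0, 0, 0, 0]]

```text
clock: 4.9
tool_pos: [0.6667, 0.1252, 0.2475]
orientation: [-179.9, -0.1, -178.8]
force: [-0.5, -1.0, -0.8]
opening: 0.0002
gripper_force: 0.0
```

Run:
```python
from plant import ctrl, viewer
from h import *
for n in("scene","side"):
    p,d=viewer.snapshot(n); np.savez(f"{n}1.npz",p=p,d=d)
    W=cloud(d,viewer.camera_info(n)); x,y,z=np.moveaxis(W,-1,0)
    s=W[(d>0)&(x>.475)&(x<.54)&(y>.06)&(y<.15)&(z<.1)]
    print(n,len(s),np.percentile(s[:,2],[5,50,95]) if len(s) else 0)
    l=W[(d>0)&(z>.15)&(z<.19)&(x>.57)&(x<.64)&(y>.02)&(y<.19)]; print(np.percentile(l[:,0],[2,50,98]))
    if n=="side": cv2.imwrite("pics/side1.png",cv2.resize(p[60:260,150:400],None,fx=3,fy=3))
print(ctrl.get_obs()["tool_pos"])
```

```text
scene 493 [0.06231202 0.06345665 0.06453933]
[0.60406457 0.61930463 0.62352101]
side 818 [-0.75174988  0.06344123  0.06546959]
[0.60498873 0.62047528 0.6251189 ]
[0.66418834 0.12513267 0.24851503]
```

View pics/side1.png

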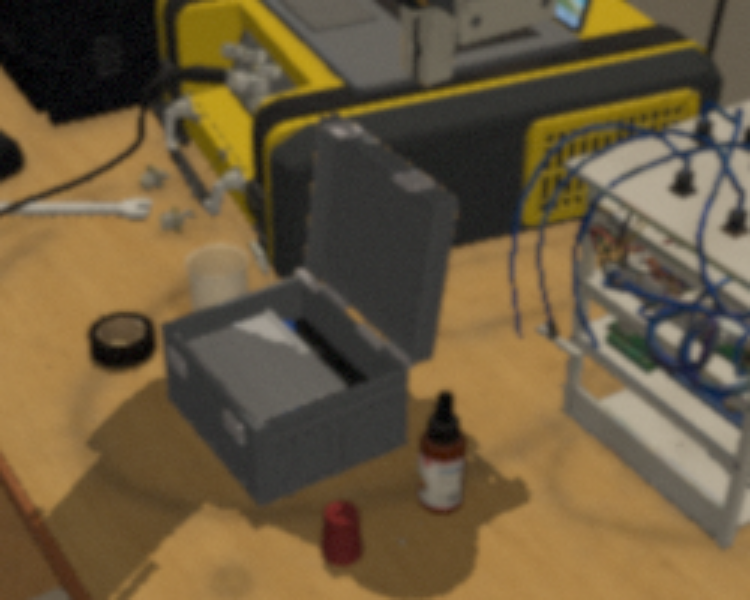

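The view shows the flap lying flat in the case, with depth measuring 63.4 mm, and the bystanders unmoved. The fingers are behind the lid, so I descend and approach its outer face.

Request:
step_arm:
  moves:
    - [[0, 0, -3, 0, 0], [0, 0, -3, 0, 0], [0, 0, 0, 0, 0], [-1, 0, 0, 0, 0], [-1, 0, 0, 0, 0], [-0.5, 0, 0, 0, 0], [-0.5, 0, 0, 0, 0], [-0.4, 0, 0.1, 0, 0], [-0.4, 0, 0.1, 0, 0], [0, 0, 0, 0, 0]]

```text
clock: 6.0
tool_pos: [0.626, 0.1256, 0.1926]
orientation: [180.0, 0.0, -178.7]
force: [1.8, -0.9, 2.2]
opening: 0.0002
gripper_force: 1.4
```

Request:
step_arm:
  moves:
    - [[-0.45, 0, 0, 0, 0], [-0.45, 0, 0, 0, 0], [-0.45, 0, 0, 0, 0], [-0.45, 0, 0, 0, 0], [-0.45, 0, 0, 0, 0], [-0.45, 0, 0, 0, 0], [-0.45, 0, 0, 0, 0], [-0.45, 0, -0.05, 0, 0], [-0.45, 0, -0.05, 0, 0], [-0.45, 0, -0.05, 0, 0]]

```text
clock: 7.0
tool_pos: [0.5805, 0.1253, 0.19]
orientation: [-180.0, -0.0, -178.7]
force: [3.4, -0.3, -0.6]
opening: 0.0007
gripper_force: 1.3
```

Request:
step_arm:
  moves:
    - [[-0.4, 0, -0.1, 0, 0], [-0.4, 0, -0.1, 0, 0], [-0.4, 0, -0.1, 0, 0], [-0.4, 0, -0.12, 0, 0], [-0.4, 0, -0.12, 0, 0], [-0.4, 0, -0.17, 0, 0], [-0.37, 0, -0.17, 0, 0], [-0.37, 0, -0.17, 0, 0], [-0.37, 0, -0.17, 0, 0], [-0.37, 0, -0.17, 0, 0]]

```text
clock: 8.0
tool_pos: [0.5421, 0.1255, 0.1764]
orientation: [180.0, 0.0, -178.7]
force: [3.4, 0.2, 0.3]
opening: 0.0006
gripper_force: 1.0
```

Lid at about 50°. I continue along the arc.

Request:
step_arm:
  moves:
    - [[-0.32, 0, -0.23, 0, 0], [-0.32, 0, -0.23, 0, 0], [-0.32, 0, -0.23, 0, 0], [-0.32, 0, -0.23, 0, 0], [-0.32, 0, -0.23, 0, 0], [-0.29, 0, -0.29, 0, 0], [-0.29, 0, -0.29, 0, 0], [-0.29, 0, -0.29, 0, 0], [-0.29, 0, -0.29, 0, 0], [-0.29, 0, -0.29, 0, 0]]

```text
clock: 9.0
tool_pos: [0.5117, 0.1255, 0.1503]
orientation: [180.0, 0.0, -178.7]
force: [1.9, 0.0, 0.9]
opening: 0.0003
gripper_force: 0.9
```

Request:
step_arm:
  moves:
    - [[-0.2, 0, -0.28, 0, 0], [-0.2, 0, -0.28, 0, 0], [-0.2, 0, -0.28, 0, 0], [-0.2, 0, -0.28, 0, 0], [-0.2, 0, -0.28, 0, 0], [-0.2, 0, -0.28, 0, 0], [-0.13, 0, -0.26, 0, 0], [-0.13, 0, -0.26, 0, 0], [-0.13, 0, -0.26, 0, 0], [-0.13, 0, -0.26, 0, 0]]

```text
clock: 10.0
tool_pos: [0.4947, 0.1255, 0.1232]
orientation: [180.0, 0.0, -178.7]
force: [1.3, -0.1, 1.9]
opening: 0.0005
gripper_force: 0.7
```

Request:
step_arm:
  moves:
    - [[-0.08, 0, -0.2, 0, 0], [-0.08, 0, -0.2, 0, 0], [-0.08, 0, -0.2, 0, 0], [-0.06, 0, -0.2, 0, 0], [-0.05, 0, -0.15, 0, 0], [-0.05, 0, -0.15, 0, 0], [-0.05, 0, -0.15, 0, 0], [-0.05, 0, -0.15, 0, 0], [-0.04, 0, -0.15, 0, 0], [-0.04, 0, -0.15, 0, 0]]

```text
clock: 11.0
tool_pos: [0.4889, 0.1254, 0.1063]
orientation: [-180.0, -0.0, -178.7]
force: [1.2, 0.3, 1.7]
opening: 0.0004
gripper_force: 0.7
```

Request:
step_arm:
  moves:
    - [[-0.04, 0, -0.12, 0, 0], [-0.04, 0, -0.12, 0, 0], [-0.03, 0, -0.12, 0, 0], [-0.03, 0, -0.12, 0, 0], [-0.02, 0, -0.1, 0, 0], [-0.02, 0, -0.1, 0, 0], [0, 0, -0.1, 0, 0], [0, 0, -0.1, 0, 0], [0, 0, -0.07, 0, 0], [0, 0, -0.07, 0, 0]]

```text
clock: 12.0
tool_pos: [0.4868, 0.1253, 0.0962]
orientation: [-180.0, -0.0, -178.7]
force: [-5.5, 1.3, 12.2]
opening: 0.0004
gripper_force: 5.7
```

Request:
step_arm:
  moves:
    - [[0, 0, -0.05, 0, 0], [0, 0, 0, 0, 0], [0, 0, 0.2, 0, 0], [0, 0, 0.5, 0, 0], [0, 0, 3, 0, 0], [0, 0, 4, 0, 0], [0, 0, 4, 0, 0], [0, 0, 4, 0, 0], [0, 0, 0, 0, 0]]

```text
clock: 12.9
tool_pos: [0.4898, 0.1265, 0.2588]
orientation: [179.8, 0.5, -178.7]
force: [0.3, 0.3, -0.2]
opening: 0.0008
gripper_force: 0.0
```

Run:
```python
from plant import ctrl, viewer
from h import *
for n in("scene","side"):
    p,d=viewer.snapshot(n); W=cloud(d,viewer.camera_info(n)); x,y,z=np.moveaxis(W,-1,0)
    for nm,a,b in(("front",.47,.5),("rear",.56,.59)):
        s=W[(d>0)&(x>a)&(x<b)&(y>.05)&(y<.17)&(z>.05)&(z<.15)]
        print(n,nm,len(s),np.percentile(s[:,2],[5,50,95]).round(4))
    if n=="side": cv2.imwrite("pics/side2.png",cv2.resize(p[60:260,150:400],None,fx=3,fy=3))
o=ctrl.get_obs(); print(o["tool_pos"],o["force"])
```

```text
scene front 349 [0.0954 0.0965 0.0978]
scene rear 280 [0.0955 0.0965 0.0977]
side front 448 [0.095  0.0966 0.0984]
side rear 396 [0.095  0.0967 0.0985]
[0.48737039 0.12567564 0.25362298] [ 0.38015813 -0.10660658 -1.43675991]
```

View pics/side2.png

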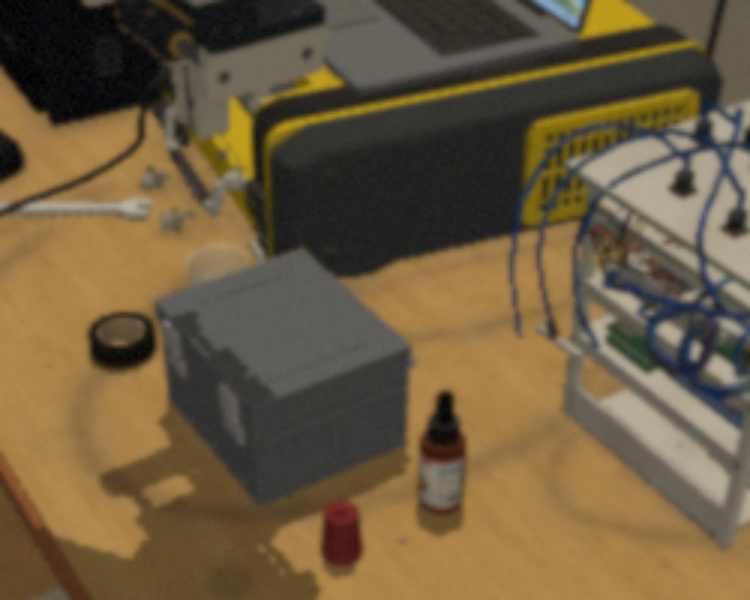

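The lid is shut and level (96.5 mm at both front and rear), the bystanders are where they were, and the tool is clear.

```bash
python3 -c "
from plant import close_job
print(close_job())"
```

```text
the job is handed in; nothing more can be done
None
```

The flap was folded flat first, then the lid was swung gently shut; the bystanders were not moved, the vials were never touched (not visible under the shut lid), and the job was handed in at about 13 s.

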